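# Tidy the condiments into their tray

### The job

Put the four condiments back on the condiment tray, each standing upright and flat inside the drip dish made for it: the oil bottle in the large round dish, the salt shaker in the small round one, the square spice jar in the square one and the oblong tin in the oblong one. Set them down without dropping them or knocking them over, and leave the washing-up liquid bottle and the vitamin jar where they stand.

Things in the scene. Friction and masses are not known exactly. Their poses are not given: they have to be found in the camera images.
- oil_bottle: Oil bottle, loose, about 0.2 to 0.35 kg: round green glass body 60 mm across and 64 mm high with a paper label, shoulder narrowing to a straight round neck 26 mm across from 82 to 105 mm height (upper half steel), thin steel pouring nozzle to 116 mm. Grip the neck. Stands upright on the worktop. Origin: centre of its underside, z along its own upright axis. 
- salt_shaker: Salt shaker, loose, about 0.1 to 0.18 kg: white ceramic cylinder 42 mm across, from 54 mm height a steel cap 40 mm across, straight to 76 mm, then a dome with small holes, 88 mm high in all. Stands upright on the worktop. Origin: centre of its underside, z along its own upright axis. 
- spice_jar: Square spice jar, loose, about 0.14 to 0.26 kg: glass body 46 x 46 mm (sides along its x and y) and 70 mm high with brown spice inside, round flat steel lid 46 mm across from 74 to 92 mm height. Stands upright on the worktop. Origin: centre of its underside, z along its own upright axis. 
- spice_tin: Oblong spice tin, loose, about 0.08 to 0.16 kg: bare metal box 62 mm (its x) x 36 mm (its y), straight to 84 mm height, with a black lid 58 x 32 mm on top, 90 mm high in all. Stands upright on the worktop. Origin: centre of its underside, z along its own upright axis. 
- soap_bottle: Washing-up liquid bottle, loose, 0.4 kg, not a condiment: green like the oil bottle but oval, 70 mm (its x) x 42 mm (its y), 86 mm high, with a white stepped cap without a nozzle, 114 mm in all. Stands upright on the worktop. Origin: centre of its underside, z along its own upright axis. 
- vitamin_jar: Vitamin jar, loose, 0.16 kg, not a condiment: white like the salt shaker but plastic, 48 mm across, 71 mm high, with a flat ribbed white cap 45 mm across. Stands upright on the worktop. Origin: centre of its underside, z along its own upright axis. 
- dish_large_round: Large round steel drip dish, 76 mm across inside, 84 mm outside. Fixed in the tray. Rim 12 mm high, wall and floor 4 mm thick (8 mm deep inside). Origin: centre of its underside, which is 6 mm above the worktop; z up. The tray: pale wood, 216 x 216 mm, rim 18 mm high, one dish in each quarter in any arrangement, neighbours' centres 100 mm apart.
- dish_small_round: Small round steel drip dish, 58 mm across inside, 66 mm outside. Fixed in the tray. Rim 12 mm high, wall and floor 4 mm thick (8 mm deep inside). Origin: centre of its underside, which is 6 mm above the worktop; z up. The six standing things are three left and three right of the tray, at least 100 mm apart; among them an egg cup, an espresso cup (50 mm high) and a teaspoon.
- dish_square: Square steel drip dish, 62 x 62 mm inside, 70 x 70 mm outside, sides along its x and y (the tray's sides too). Fixed in the tray. Rim 12 mm high, wall and floor 4 mm thick (8 mm deep inside). Origin: centre of its underside, which is 6 mm above the worktop; z up. Around the work area: hob with pan (160 mm high) beyond y = -0.5, dish drainer (200 mm) beyond y = 0.5.
- dish_oblong: Oblong steel drip dish, 78 mm (its x) x 52 mm (its y) inside, 86 x 60 mm outside. Fixed in the tray. Rim 12 mm high, wall and floor 4 mm thick (8 mm deep inside). Origin: centre of its underside, which is 6 mm above the worktop; z up. Mug (92 mm high), bowl and chopping board lie beyond x = 0.7.
Things that resemble listed ones, but are neither listed nor needed, are in the scene too. What is shaped like the salt_shaker but blue or red is not meant.

How it is judged:
At the end, for the whole second after the job is handed in: Each of the four condiments rests on the floor of its own dish: centres within 13 mm of each other horizontally, underside within 4 mm of the dish's floor (0 to 8 mm above the dish's underside), tilted less than 0.1 rad, at rest (horizontal distance between oil_bottle and dish_large_round below 0.013 m and z of oil_bottle in the frame of dish_large_round between 0 and 0.008 m and angle between each of oil_bottle, salt_shaker, spice_jar, spice_tin's own z axis and vertical below 0.1 rad and linear speed of each of oil_bottle, salt_shaker, spice_jar, spice_tin below 0.02 m/s and angular speed of each of oil_bottle, salt_shaker, spice_jar, spice_tin below 0.2 rad/s and horizontal distance between salt_shaker and dish_small_round below 0.013 m and z of salt_shaker in the frame of dish_small_round between 0 and 0.008 m and horizontal distance between spice_jar and dish_square below 0.013 m and z of spice_jar in the frame of dish_square between 0 and 0.008 m and horizontal distance between spice_tin and dish_oblong below 0.013 m and z of spice_tin in the frame of dish_oblong between 0 and 0.008 m); the robot touches nothing.
It fails at once if the washing-up liquid bottle is shifted more than 30 mm or tipped over (distance of soap_bottle from where it was at the start of the episode above 0.03 m or angle between soap_bottle's own z axis and vertical above 0.5 rad).
It fails at once if the vitamin jar is shifted more than 30 mm or tipped over (distance of vitamin_jar from where it was at the start of the episode above 0.03 m or angle between vitamin_jar's own z axis and vertical above 0.5 rad).
It fails at once if a condiment is dropped: it falls freely, touched by nothing, with its underside more than 40 mm above the worktop ((height (world z) of oil_bottle above 0.04 m and contact force between oil_bottle and anything else below 0.001 N and linear speed of oil_bottle above 0.1 m/s) or (height (world z) of salt_shaker above 0.04 m and contact force between salt_shaker and anything else below 0.001 N and linear speed of salt_shaker above 0.1 m/s) or (height (world z) of spice_jar above 0.04 m and contact force between spice_jar and anything else below 0.001 N and linear speed of spice_jar above 0.1 m/s) or (height (world z) of spice_tin above 0.04 m and contact force between spice_tin and anything else below 0.001 N and linear speed of spice_tin above 0.1 m/s)).
It fails at once if a condiment is knocked over (angle between any of oil_bottle, salt_shaker, spice_jar, spice_tin's own z axis and vertical above 1 rad).
It also fails if it takes over 99 s, if anything falls off the work surface, if the arm or the gripper's body presses on something with over 40 N, if the wrist force passes 120 N, or if a joint passes its speed limit or range.

### The arm

A 6-joint arm with a two-finger parallel gripper is mounted at the origin on the work surface. World frame = base frame: x ahead of the robot, y to its left, z up, the work surface at z = 0. Lengths are in m, angles in rad, forces in N, time in s.
With the tool pointing down it reaches from about 0.25 to 0.8 m from the base axis. Payload 3.9 kg.
Tool frame: the origin (TCP) lies midway between the tips of the shut fingers; the grasp point (between the pads) lies 19 mm behind it (ctrl.tcp_to_grasp is the distance from the TCP to the grasp point, in m); z points along the fingers, y is the line along which they close (so a half turn about z gives the same grasp; the last joint's range is limited). The gripper opens to 85 mm and grips with 20 to 120 N. Pads are 22 mm wide; open, the fingers measure 114 mm over their backs; the gripper's body (76 mm by 85 mm) begins 54 mm behind the grasp point. The pads swing forward as they close: fully open they stand 13 mm farther back than shut.
Start: joints at [1.216, 0.26, -0.138, 1.173, 0, 1.571], TCP at [0.182, 0.492, 0.231] pointing down, gripper open.
Joint ranges: [-2.78, 2.78], [-0.83, 1.72], [-1.28, 1.37], [-1.9, 2.12], [-1.57, 1.48], [-3.14, 3.14]. Speed limits (rad/s): [2.57, 2.57, 3.14, 3.14, 3.14, 3.14].

### API

Orientations are given as a unit quaternion [x, y, z, w].
In Python, from cell import ctrl gives the robot as it stands.
- The arm moves only by the tool send_rows, never from a script. Its argument "moves" is one flat list of numbers, 7 for each row, row after row: the shift along the tool's x, y, z each as a share of 0.5 m, from -1 to 1, then the turn, a rotation vector about the tool's x, y, z each as a share of 30 degrees, from -1 to 1, then the closure, from 0 (fully open) to 1 (shut). A call has 1 to 12 rows; each row is the pose to reach, as a shift and turn from the pose commanded when the call began, along the tool's axes at that moment; what a row does not reach only later rows make up. A row lasts 1/10 s, in which the tool goes at most 50 mm and 8.59 degrees, less where a joint would pass 70% of its speed; a pose out of reach is approached as far as the arm can. A call with a number of a shift or a turn outside -1 to 1 is refused whole. A call with a gripper value outside its range is refused whole. The fingers move at their own pace and stop on an object; the grip force is fixed at half the most. Time passes only in rows, so rows that repeat a pose let the fingers close. It gives the time, the measured TCP pose, the force, the opening and the grip force at its end, in the units of the state.
- ctrl.sense(): the state, without advancing time (a new reading comes with each control period).
- ctrl.snapshot(name): name is "side" or "top"; returns the picture (400x640x3 uint8, red, green, blue); there is no depth.
- ctrl.camera_params(name): a dict with "mtx" (3x3 intrinsics, pixels), "camera_from_world" (4x4, takes a point from world to camera coordinates). Camera axes: x right, y down, z forward; pixel columns grow to the right and rows downward; lengths in m; the calibration is good to about 2 mm. A picture is of the moment at which its call begins. camera_params takes no time and is no camera call.
- ctrl.finish_job(): hands the job in; it is judged then, once.
The state is a dict: "clock": time; "joint_pos": joint angles; "qvel": joint speeds; "tau": joint torques, N m; "eef_pos": TCP position; "orientation": TCP orientation; "contact_force": force on the tool from outside, world axes, zero at the start; "ft_torque": the same for the moment, N m; "finger_gap": finger opening in m; "gripper_force": force on a finger pad.
Only numpy, scipy, OpenCV 4.12 (cv2) and the standard library are available. Lean on these libraries where they do the work, as an engineer would, in place of code of your own. Each camera call takes 0.05 s, during which the arm holds its last target. There are 200 camera calls.

## Working session

There is one attempt and no reset: what is moved stays moved. The work goes in short steps, Python scripts to look and compute and a tool call to move; the robot and the scene stay as the last step left them, time stands still between calls to the robot, and variables do not carry over. Pictures are saved under pics/ and viewed, at most 14 in all, crops included, and the job is handed in when it is done.

Besides the shell and the picture viewer there is one more tool, called after "Emit:" as name(argument=value, ...) on one line, values as JSON. send_rows: Moves the arm, as the interface text tells. Shift numbers are shares of 0.5 m and turn numbers shares of 30 degrees, none past 1 either way. Its arguments: {"type":"object","properties":{"moves":{"type":"array","items":{"type":"number"}}},"required":["moves"]}

```bash
mkdir -p pics; ls; python3 - <<'E'
from cell import ctrl
import cv2
s=ctrl.sense();print(s)
for n in("top","side"):
    im=ctrl.snapshot(n);cv2.imwrite(f"pics/{n}0.png",im[:,:,::-1]);print(ctrl.camera_params(n))
E
```

```text
pics
{'clock': 0.0, 'joint_pos': array([ 1.21598913e+00,  2.60661689e-01, -1.39387415e-01,  1.17269163e+00,
        2.10507610e-05,  1.57085249e+00]), 'qvel': array([-1.16002660e-04,  2.24885738e-04,  5.94721557e-05, -7.02428639e-04,
        4.28751659e-04,  6.77109770e-04]), 'tau': array([ 9.49087917e-04, -4.05680895e+01,  2.53921723e+01,  1.88285258e-02,
        1.31938114e-04,  1.36586755e-05]), 'eef_pos': array([0.18214513, 0.49165799, 0.23046967]), 'orientation': array([ 1.76502086e-01,  9.84299786e-01, -9.55092168e-04, -1.81902427e-04]), 'contact_force': array([-0.44801812,  0.06279643,  0.01913645]), 'ft_torque': array([ 0.00587401, -0.00346276, -0.00899718]), 'gripper_force': 0.0, 'finger_gap': 0.08525684125106461}
{'mtx': array([[368.64255074,   0.        , 319.60341335],
       [  0.        , 368.64255074, 199.25255349],
       [  0.        ,   0.        ,   1.        ]]), 'camera_from_world': array([[ 2.69902651e-04, -9.99993665e-01,  3.54933361e-03,
         1.29903877e-02],
       [-9.91343395e-01, -7.33571934e-04, -1.31292554e-01,
         5.34268877e-01],
       [ 1.31294326e-01, -3.48317222e-03, -9.91337313e-01,
         1.08836864e+00],
       [ 0.00000000e+00,  0.00000000e+00,  0.00000000e+00,
         1.00000000e+00]])}
{'mtx': array([[469.52563091,   0.        , 320.39630566],
       [  0.        , 469.52563091, 203.9999154 ],
       [  0.        ,   0.        ,   1.        ]]), 'camera_from_world': array([[ 9.95857459e-01, -9.09217649e-02, -1.07412771e-03,
        -5.47237309e-01],
       [-6.93062798e-02, -7.51352304e-01, -6.56251746e-01,
         8.82956445e-02],
       [ 5.88605186e-02,  6.53607640e-01, -7.54541246e-01,
         1.31904509e+00],
       [ 0.00000000e+00,  0.00000000e+00,  0.00000000e+00,
         1.00000000e+00]])}
```

View pics/top0.png

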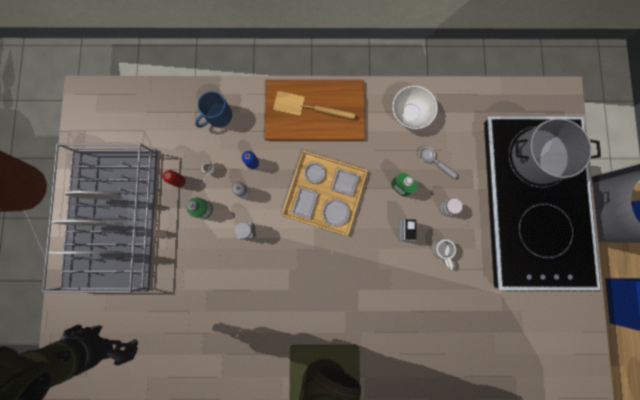

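View pics/side0.png

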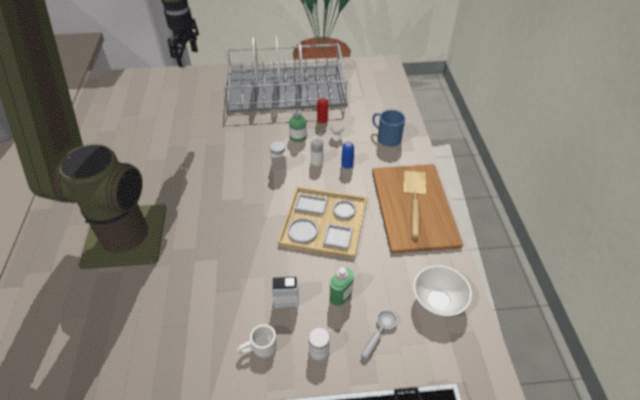

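Top view: tray at (325,193), with the large round dish at (337,211), the small round at (316,173), the square at (348,182) and the oblong at (307,205). The candidates:
- **Green:** (199,208) and (404,184). 
- **White or steel:** (239,188), (244,231) and (452,207). 
- **Box:** (408,230).
- **Not meant:** the blue one at (250,159) and the red one at (172,178).

I'll confirm these in one enlarged crop.

```bash
python3 - <<'E'
import cv2,numpy as np
t=cv2.imread("pics/top0.png");s=cv2.imread("pics/side0.png")
r=lambda im,x,y,w,h:cv2.resize(im[y:y+h,x:x+w],(400,300),interpolation=cv2.INTER_CUBIC)
a=np.hstack([r(t,160,145,120,90),r(t,380,160,120,90)]);b=np.hstack([r(s,250,95,120,90),r(s,250,262,140,105)])
cv2.imwrite("pics/c1.png",np.vstack([a,b]))
E
```

```text
(no output)
```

View pics/c1.png

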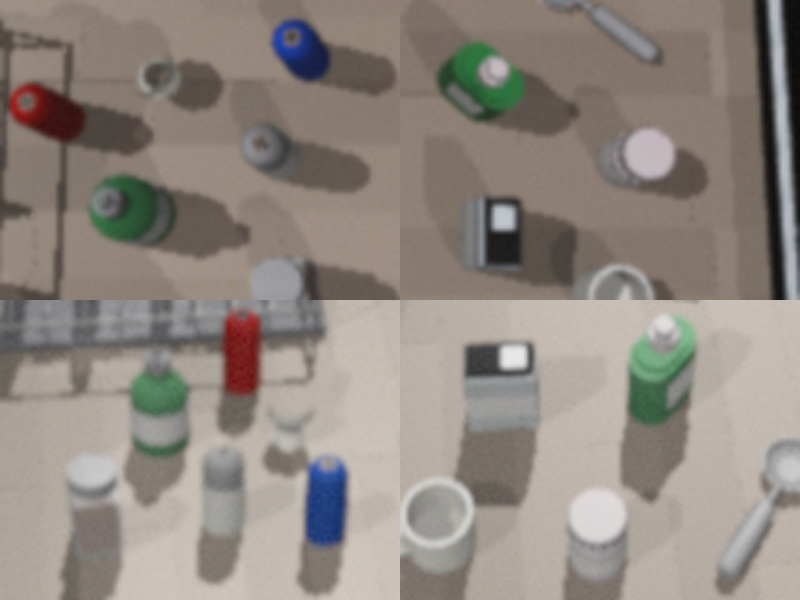

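The crops confirm the picks:
- **Oil bottle:** top (199,208), round, with a label and steel neck.
- **Soap bottle, leave it:** (404,184), oval with a white cap.
- **Salt shaker:** (239,188), white with a steel dome.
- **Spice jar:** (244,231), square with brown contents.
- **Vitamin jar, leave it:** (452,207), with a flat white cap.
- **Tin:** (408,230), a box with a black lid.

Next I'll measure them.

```bash
cat > h.py <<'E'
import cv2,numpy as np
from cell import ctrl
from scipy.spatial.transform import Rotation as R
def ray(n,uv):
    p=ctrl.camera_params(n);T=p["camera_from_world"];Rm=T[:3,:3]
    d=np.linalg.inv(p["mtx"])@np.array([uv[0],uv[1],1.]);return -Rm.T@T[:3,3],Rm.T@d
def plane(n,uv,z):
    o,d=ray(n,uv);return o+d*(z-o[2])/d[2]
def tri(a,b):
    (o,d),(p,e)=ray("top",a),ray("side",b);k=np.linalg.lstsq(np.c_[d,-e],p-o,rcond=None)[0]
    x,y=o+k[0]*d,p+k[1]*e;return (x+y)/2,np.linalg.norm(x-y)
def proj(n,X):
    p=ctrl.camera_params(n);c=p["mtx"]@(p["camera_from_world"]@np.append(X,1))[:3];return c[:2]/c[2]
def comps(im,mask,box,amin=15):
    x,y,w,h=box;m=np.zeros(mask.shape,np.uint8);m[y:y+h,x:x+w]=mask[y:y+h,x:x+w]
    cs,_=cv2.findContours(m,cv2.RETR_EXTERNAL,cv2.CHAIN_APPROX_NONE)
    return sorted([c for c in cs if cv2.contourArea(c)>=amin],key=cv2.contourArea)[::-1]
def rect(n,c,z):
    pts=np.array([plane(n,p,z)[:2] for p in c[:,0].astype(float)],np.float32)
    return cv2.minAreaRect(pts)
E
python3 - <<'E'
from h import *
print(ctrl.tcp_to_grasp)
for n,box in(("top",(275,140,105,105)),("side",(270,180,105,85))):
    im=cv2.imread(f"pics/{n}0.png");hsv=cv2.cvtColor(im,cv2.COLOR_BGR2HSV)
    wood=((hsv[...,1]>85)&(hsv[...,0]>12)&(hsv[...,0]<30)&(hsv[...,2]>90)).astype(np.uint8)
    c=comps(im,wood,box)[0];print(n,"tray z18",rect(n,c,.018))
    full=np.zeros(wood.shape,np.uint8);cv2.drawContours(full,[c],-1,1,-1)
    st=((hsv[...,1]<45)&(full>0)).astype(np.uint8)
    for d in comps(im,st,box,60)[:6]:
        (x,y),(w,h),a=rect(n,d,.016);print("  dish",np.round([x,y,w,h,a],3),cv2.contourArea(d))
im=cv2.imread("pics/top0.png");hsv=cv2.cvtColor(im,cv2.COLOR_BGR2HSV)
S,V=hsv[...,1].astype(int),hsv[...,2].astype(int)
# lid of tin: black + white label
m=((V<50)|((S<45)&(V>170))).astype(np.uint8)
for d in comps(im,m,(397,215,25,24)): print("tin lid",rect("top",d,.09),cv2.boundingRect(d))
m=(S<35).astype(np.uint8)
for nm,b in(("salt",(230,178,20,22)),("jar",(232,219,26,22)),("neck",(188,200,12,14))):
    for d in comps(im,m,b,8):
        M=cv2.moments(d);print(nm,cv2.boundingRect(d),cv2.minEnclosingCircle(d),M["m10"]/M["m00"],M["m01"]/M["m00"])
r=lambda im,x,y,w,h:cv2.resize(im[y:y+h,x:x+w],(400,300),interpolation=cv2.INTER_CUBIC)
s=cv2.imread("pics/side0.png")
cv2.imwrite("pics/c2.png",np.vstack([np.hstack([r(im,185,195,40,30),r(im,225,178,40,30)]),np.hstack([r(im,230,217,40,30),r(im,390,215,40,30)])]))
cv2.imwrite("pics/c3.png",np.vstack([np.hstack([r(s,278,108,40,30),r(s,300,136,40,30)]),np.hstack([r(s,260,138,48,36),r(s,264,270,48,36)])]))
E
```

```text
0.0187
top tray z18 ((0.5588201880455017, -0.0023474395275115967), (0.2183483988046646, 0.21814125776290894), 72.70706176757812)
  dish [ 0.496 -0.034  0.077  0.08   0.028] 513.5
  dish [5.260e-01 6.000e-02 5.900e-02 8.500e-02 7.288e+01] 480.5
  dish [ 5.9100e-01 -6.5000e-02  6.9000e-02  6.9000e-02  7.2468e+01] 439.0
  dish [6.2100e-01 3.0000e-02 6.3000e-02 6.0000e-02 4.4703e+01] 296.5
side tray z18 ((0.5828962326049805, 0.08394937217235565), (0.044711433351039886, 0.20651553571224213), 83.5158462524414)
tin lid ((0.42823633551597595, -0.24707794189453125), (0.02569694258272648, 0.026556503027677536), 0.02087371237576008) (406, 229, 10, 10)
tin lid ((0.4526146650314331, -0.24779121577739716), (0.014384176582098007, 0.017243703827261925), 88.10879516601562) (408, 222, 6, 7)
salt (232, 182, 18, 17) ((240.0, 191.0), 10.000100135803223) 240.5595238095238 190.0579365079365
jar (234, 221, 23, 19) ((245.50942993164062, 231.2547149658203), 11.960884094238281) 245.2158345940494 230.42360060514372
neck (188, 202, 10, 8) ((192.10000610351562, 204.89999389648438), 5.022047519683838) 192.29166666666666 205.3720238095238
```

View pics/c2.png

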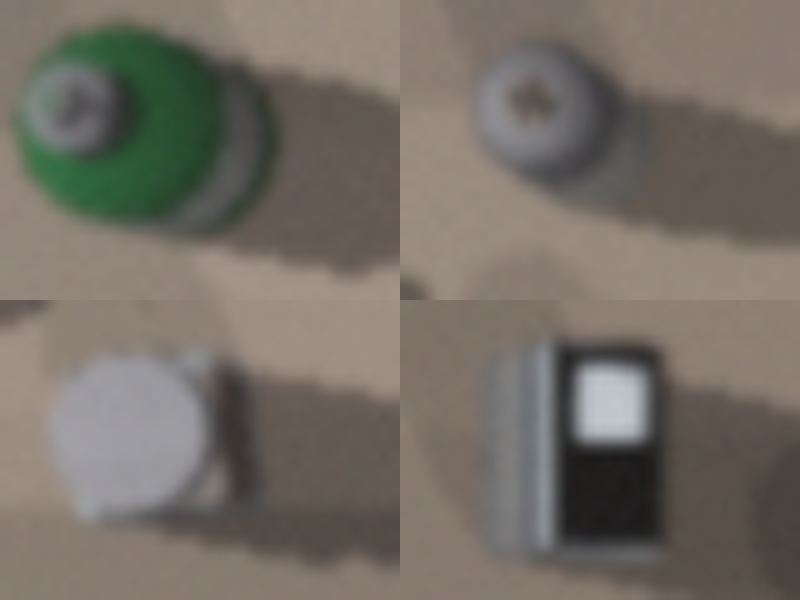

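View pics/c3.png

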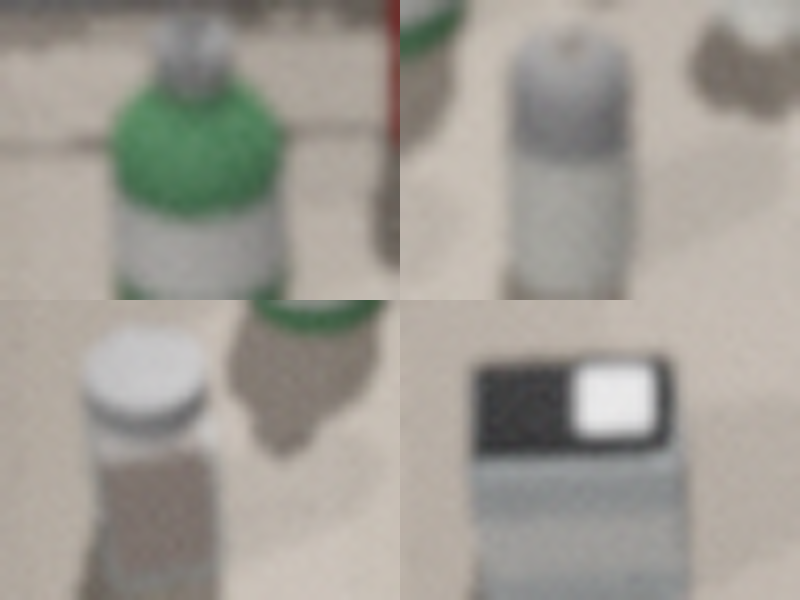

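The crops give these top-view pixels: oil neck (192.0,205.3), salt dome holes (237.6,187.6), jar lid (242.6,229.8) and tin lid (410.4,229.1). In the side view: salt holes (316.4,139.8), jar lid (276.9,145.3) and tin lid (284.3,282.4). The tin and jar look nearly axis-aligned.

```bash
python3 - <<'E'
from h import *
np.set_printoptions(suppress=True,precision=4)
P=dict(oil=((192.,205.3),(297.0,111.9),.105),salt=((237.6,187.6),(316.35,139.75),.088),jar=((242.55,229.75),(276.9,145.3),.092),tin=((410.4,229.05),(284.3,282.4),.09))
for k,(a,b,z) in P.items(): print(k,plane("top",a,z),plane("side",b,z),*tri(a,b))
print("salt2",plane("top",(239.05,188.35),.076))
# yaw from edge points
L=lambda x0,y0,s,u,v:(x0+(u+.5)/s-.5,y0+(v+.5)/s-.5)
s=400/48
# tin: top view lid left/right edges at z .09; side view lid front edge & body-top front edge
for nm,a,b in(("tin top L",(155,50),(155,240)),("tin top R",(261,50),(261,240))):
    p,q=[plane("top",L(390,215,10,*e),.09) for e in(a,b)];print(nm,np.degrees(np.arctan2(*(p-q)[:2][::-1])),np.linalg.norm(p-q))
for nm,a,b in(("tin side back",(75,64),(268,58)),("tin side front",(75,155),(272,150))):
    p,q=[plane("side",L(264,270,s,*e),.09) for e in(a,b)];print(nm,np.degrees(np.arctan2(*(q-p)[:2][::-1])),np.linalg.norm(p-q))
p,q=[plane("side",L(260,138,s,*e),.0) for e in((108,276),(216,269))];print("jar bottom",np.degrees(np.arctan2(*(q-p)[:2][::-1])),np.linalg.norm(p-q))
p,q=[plane("side",L(260,138,s,*e),.06) for e in((103,162),(208,154))];print("jar spice top",np.degrees(np.arctan2(*(q-p)[:2][::-1])),np.linalg.norm(p-q))
print("jar corner top px->z.07",plane("top",L(230,217,10,82,218),.07),plane("top",L(230,217,10,207,52),.07))
E
```

```text
oil [0.5074 0.3768 0.105 ] [0.508  0.3743 0.105 ] [0.5079 0.3778 0.1022] 0.0004288895306580522
salt [0.5613 0.2524 0.088 ] [0.5602 0.2533 0.088 ] [0.5606 0.252  0.0892] 0.0010654640906373497
jar [0.4386 0.2337 0.092 ] [0.4381 0.2345 0.092 ] [0.4384 0.2335 0.0929] 0.00043301603213259437
tin [ 0.4409 -0.2471  0.09  ] [ 0.4408 -0.2494  0.09  ] [ 0.4409 -0.2478  0.0875] 0.00031765820052796816
salt2 [0.5611 0.2507 0.076 ]
tin top L -1.7290620985234424 0.054441652031766444
tin top R -1.9455165630368392 0.05445389415789987
tin side back -3.1727469072072836 0.055388652519319154
tin side front -3.5834657097985643 0.05554906954178475
jar bottom -0.01572507848797939 0.0410361684399449
jar spice top 1.0765840933608324 0.03869912025467682
jar corner top px->z.07 [0.4147 0.2515 0.07  ] [0.4631 0.2164 0.07  ]
```

Both views agree within 3 mm, and the heights match (102, 89, 93 and 88 mm). The dish centres fit the tray grid (centre (0.559,-0.002), yaw -17.3°), and the dish sizes match too. I'll start with the jar.

```bash
cat > go.py <<'E'
# usage: go.py x y z yawY  -> shares of shift/turn in tool axes (several waypoints, all from present pose)
import sys
from h import *
np.set_printoptions(suppress=True,precision=3)
s=ctrl.sense();p=s["eef_pos"];r=R.from_quat(s["orientation"])
a=list(map(float,sys.argv[1:]))
print("now",p,"yawY",np.round(np.degrees(np.arctan2(*r.as_matrix()[1::-1,1])),1),"q",s["joint_pos"],"t",round(s["clock"],2))
for x,y,z,w in np.reshape(a,(-1,4)):
    w=np.radians(w);yv=np.array([np.cos(w),np.sin(w),0]);zv=np.array([0,0,-1.]);Rt=np.c_[np.cross(yv,zv),yv,zv]
    print("->",r.inv().apply([x,y,z]-p)/.5,(r.inv()*R.from_matrix(Rt)).as_rotvec(degrees=True)/30)
E
python3 go.py .4385 .2337 .2 92 .4385 .2337 .13 92
```

```text
now [0.182 0.492 0.231] yawY 69.7 q [ 1.216  0.261 -0.139  1.173 -0.     1.571] t 0.1
-> [-0.66  -0.306  0.062] [-0.003 -0.001 -0.744]
-> [-0.66  -0.305  0.202] [-0.003 -0.001 -0.744]
```

Emit:
send_rows(moves=[-0.66,-0.306,0.06,0,0,-0.744,0,-0.66,-0.306,0.06,0,0,-0.744,0,-0.66,-0.306,0.06,0,0,-0.744,0,-0.66,-0.306,0.06,0,0,-0.744,0,-0.66,-0.306,0.06,0,0,-0.744,0,-0.66,-0.306,0.06,0,0,-0.744,0,-0.66,-0.306,0.06,0,0,-0.744,0,-0.66,-0.306,0.06,0,0,-0.744,0,-0.66,-0.306,0.06,0,0,-0.744,0,-0.66,-0.306,0.06,0,0,-0.744,0,-0.66,-0.306,0.13,0,0,-0.744,0,-0.66,-0.306,0.2,0,0,-0.744,0])

```text
clock: 1.3
eef_pos: [0.4389, 0.2359, 0.1316]
orientation: [-0.018, 1.0, 0.001, 0.001]
contact_force: [0.4, 0.3, -0.3]
finger_gap: 0.0853
gripper_force: 0.0
```

```bash
python3 go.py .4385 .2337 .033 92 .4385 .2337 .17 92
```

```text
now [0.439 0.236 0.132] yawY 92.1 q [ 0.493  0.278 -0.387  0.902  0.001  0.456] t 1.3
-> [ 0.002 -0.005  0.197] [0.004 0.006 0.003]
-> [ 0.001 -0.004 -0.077] [0.004 0.006 0.003]
```

Emit:
send_rows(moves=[0,-0.004,0.05,0,0,0,0,0,-0.004,0.1,0,0,0,0,0,-0.004,0.15,0,0,0,0,0,-0.004,0.196,0,0,0,0,0,-0.004,0.196,0,0,0,0,0,-0.004,0.196,0,0,0,0.8,0,-0.004,0.196,0,0,0,0.8,0,-0.004,0.196,0,0,0,0.8,0,-0.004,0.196,0,0,0,0.8,0,-0.004,0.196,0,0,0,0.8])

```text
clock: 2.3
eef_pos: [0.4399, 0.2334, 0.0352]
orientation: [-0.018, 1.0, 0.001, 0.001]
contact_force: [-1.3, 0.8, 5.4]
finger_gap: 0.0466
gripper_force: 58.7
```

```bash
python3 go.py .5917 -.065 .17 72.7 .4385 .2337 .17 92
```

```text
now [0.44  0.233 0.035] yawY 92.0 q [ 0.487  0.383 -0.528  0.656  0.001  0.452] t 2.3
-> [-0.283 -0.606 -0.27 ] [0.006 0.004 0.644]
-> [ 0.002  0.001 -0.27 ] [0.005 0.005 0.   ]
```

Emit:
send_rows(moves=[0,0,-0.05,0,0,0,0.8,0,0,-0.12,0,0,0,0.8,0,0,-0.2,0,0,0,0.8,0,0,-0.27,0,0,0,0.8,-0.03,-0.06,-0.27,0,0,0.07,0.8,-0.06,-0.13,-0.27,0,0,0.14,0.8,-0.1,-0.21,-0.27,0,0,0.23,0.8,-0.14,-0.29,-0.27,0,0,0.32,0.8,-0.18,-0.37,-0.27,0,0,0.42,0.8,-0.22,-0.45,-0.27,0,0,0.52,0.8,-0.25,-0.53,-0.27,0,0,0.6,0.8,-0.27,-0.58,-0.27,0,0,0.64,0.8])

```text
clock: 3.5
eef_pos: [0.5847, -0.056, 0.1687]
orientation: [0.151, 0.988, -0.0, 0.001]
contact_force: [-0.0, 0.4, -2.1]
finger_gap: 0.0459
gripper_force: 60.3
```

```bash
python3 go.py .5925 -.065 .12 72.7 .5925 -.065 .0455 72.7
```

```text
now [ 0.585 -0.056  0.169] yawY 72.6 q [-0.095  0.397 -0.102  1.071 -0.001  0.209] t 3.5
-> [-0.02  -0.012  0.097] [-0.001  0.003 -0.004]
-> [-0.02  -0.012  0.246] [-0.001  0.003 -0.004]
```

Emit:
send_rows(moves=[-0.01,-0.006,0.04,0,0,0,0.8,-0.02,-0.012,0.08,0,0,0,0.8,-0.02,-0.012,0.12,0,0,0,0.8,-0.02,-0.012,0.16,0,0,0,0.8,-0.02,-0.012,0.2,0,0,0,0.8,-0.02,-0.012,0.2,0,0,0,0.8,-0.02,-0.012,0.2,0,0,0,0.8])

```text
clock: 4.2
eef_pos: [0.5912, -0.0616, 0.0686]
orientation: [0.15, 0.989, -0.0, -0.0]
contact_force: [0.6, -0.3, -1.4]
finger_gap: 0.0465
gripper_force: 60.2
```

```bash
python3 go.py .5925 -.065 .0455 72.7
```

```text
now [ 0.591 -0.062  0.069] yawY 72.8 q [-0.104  0.487 -0.236  0.849 -0.     0.197] t 4.2
-> [-0.005 -0.006  0.046] [-0.    -0.001  0.003]
```

Emit:
send_rows(moves=[-0.005,-0.006,0.01,0,0,0,0.8,-0.005,-0.006,0.02,0,0,0,0.8,-0.005,-0.006,0.03,0,0,0,0.8,-0.005,-0.006,0.038,0,0,0,0.8,-0.005,-0.006,0.044,0,0,0,0.8,-0.005,-0.006,0.046,0,0,0,0.8,-0.005,-0.006,0.046,0,0,0,0.8])

```text
clock: 4.9
eef_pos: [0.593, -0.0652, 0.0453]
orientation: [0.15, 0.989, -0.0, -0.0]
contact_force: [-0.4, -0.1, -3.4]
finger_gap: 0.0463
gripper_force: 60.2
```

```bash
python3 - <<'E'
from h import *
ims=[]
for n,X in(("top",(.559,-.002,.02)),("side",(.559,-.002,.02))):
    im=ctrl.snapshot(n);u,v=proj(n,np.array(X)).astype(int);c=im[v-60:v+60,u-65:u+65,::-1];ims.append(cv2.resize(c,(400,369),interpolation=cv2.INTER_CUBIC))
cv2.imwrite("pics/p1.png",np.hstack(ims))
E
python3 go.py .5925 -.065 .045 72.7
```

```text
now [ 0.593 -0.065  0.045] yawY 72.8 q [-0.11   0.512 -0.26   0.798 -0.     0.191] t 5.0
-> [0.001 0.    0.001] [0.    0.001 0.003]
```

View pics/p1.png

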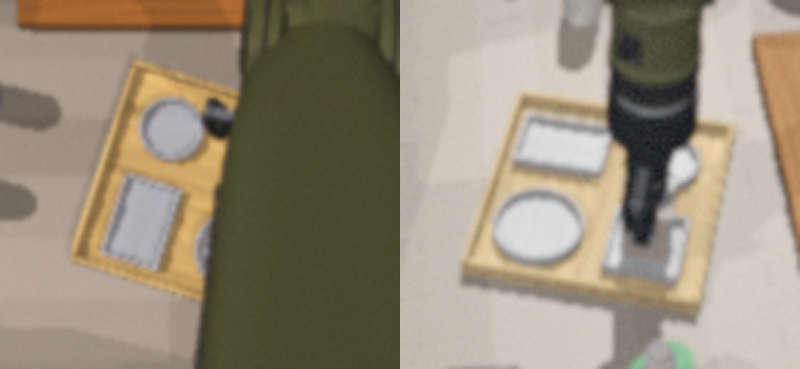

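The jar sits inside the square dish; the side view shows it centred around (645,250) in the crop. I'll press down slightly, then open.

Emit:
send_rows(moves=[0,0,0.002,0,0,0,0.8,0,0,0.004,0,0,0,0.8,0,0,0.006,0,0,0,0.8,0,0,0.006,0,0,0,0.8])

```text
clock: 5.4
eef_pos: [0.5934, -0.0652, 0.0451]
orientation: [0.15, 0.989, -0.0, 0.001]
contact_force: [-5.4, 1.2, 13.9]
finger_gap: 0.0464
gripper_force: 61.4
```

Emit:
send_rows(moves=[0,0,-0.004,0,0,0,0.8,0,0,-0.004,0,0,0,0.6,0,0,-0.004,0,0,0,0.4,0,0,-0.004,0,0,0,0.2,0,0,-0.004,0,0,0,0.15,0,0,-0.004,0,0,0,0.15,0,0,-0.05,0,0,0,0.15,0,0,-0.12,0,0,0,0.15,0,0,-0.2,0,0,0,0.15,0,0,-0.28,0,0,0,0.15,0,0,-0.28,0,0,0,0.15])

```text
clock: 6.5
eef_pos: [0.597, -0.0657, 0.1886]
orientation: [0.15, 0.989, 0.0, 0.006]
contact_force: [0.5, 0.7, 0.4]
finger_gap: 0.0725
gripper_force: 0.0
```

```bash
python3 go.py .561 .252 .185 72.7 .561 .252 .048 72.7
```

```text
now [ 0.597 -0.066  0.189] yawY 72.8 q [-0.11   0.4   -0.043  1.116 -0.     0.191] t 6.5
-> [0.257 0.586 0.006] [0.004 0.021 0.003]
-> [0.26  0.585 0.28 ] [0.004 0.021 0.003]
```

Emit:
send_rows(moves=[0.257,0.586,0,0,0.02,0,0.1,0.257,0.586,0,0,0.02,0,0.1,0.257,0.586,0,0,0.02,0,0.1,0.257,0.586,0,0,0.02,0,0.1,0.257,0.586,0,0,0.02,0,0.1,0.257,0.586,0,0,0.02,0,0.1,0.257,0.586,0,0,0.02,0,0.1,0.257,0.586,0,0,0.02,0,0.1,0.257,0.586,0.05,0,0.02,0,0.1,0.257,0.586,0.1,0,0.02,0,0.1,0.257,0.586,0.1,0,0.02,0,0.1,0.257,0.586,0.1,0,0.02,0,0.1])

```text
clock: 7.7
eef_pos: [0.5566, 0.2514, 0.1319]
orientation: [0.15, 0.989, 0.0, -0.006]
contact_force: [0.0, -0.7, -0.0]
finger_gap: 0.0765
gripper_force: 0.0
```

```bash
python3 go.py .561 .252 .045 72.7; python3 - <<'E'
from h import *
ims=[]
for n,X in(("top",(.559,-.002,.02)),("side",(.56,.1,.05))):
    im=ctrl.snapshot(n);u,v=proj(n,np.array(X)).astype(int);c=im[v-90:v+90,u-90:u+90,::-1];ims.append(cv2.resize(c,(400,400),interpolation=cv2.INTER_CUBIC))
cv2.imwrite("pics/p2.png",np.hstack(ims))
E
```

```text
now [0.557 0.251 0.132] yawY 72.7 q [ 0.421  0.467 -0.088  1.026  0.007  0.722] t 7.7
-> [-0.01   0.004  0.174] [-0.003 -0.022  0.001]
```

View pics/p2.png

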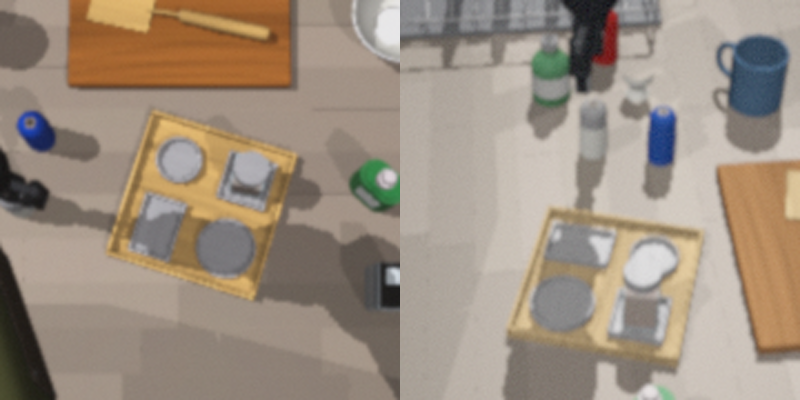

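The jar stands upright in the square dish, at (250,172) in the top crop. Salt next.

Emit:
send_rows(moves=[-0.01,0.004,0.04,0,-0.022,0,0.1,-0.01,0.004,0.08,0,-0.022,0,0.1,-0.01,0.004,0.12,0,-0.022,0,0.1,-0.01,0.004,0.15,0,-0.022,0,0.1,-0.01,0.004,0.174,0,-0.022,0,0.1,-0.01,0.004,0.174,0,-0.022,0,0.1,-0.01,0.004,0.174,0,-0.022,0,0.8,-0.01,0.004,0.174,0,-0.022,0,0.8,-0.01,0.004,0.174,0,-0.022,0,0.8,-0.01,0.004,0.174,0,-0.022,0,0.8,-0.01,0.004,0.174,0,-0.022,0,0.8])

```text
clock: 8.9
eef_pos: [0.5625, 0.2536, 0.0468]
orientation: [0.15, 0.989, 0.0, 0.002]
contact_force: [-1.0, -0.5, 6.3]
finger_gap: 0.0387
gripper_force: 60.1
```

```bash
python3 go.py .6214 .0306 .19 72.7
```

```text
now [0.562 0.254 0.047] yawY 72.8 q [ 0.424  0.538 -0.207  0.822 -0.001  0.725] t 8.9
-> [-0.246 -0.391 -0.286] [0.003 0.006 0.003]
```

Emit:
send_rows(moves=[0,0,-0.05,0,0,0,0.8,0,0,-0.12,0,0,0,0.8,0,0,-0.2,0,0,0,0.8,0,0,-0.27,0,0,0,0.8,-0.02,-0.04,-0.28,0,0,0,0.8,-0.06,-0.09,-0.28,0,0,0,0.8,-0.1,-0.16,-0.28,0,0,0,0.8,-0.14,-0.23,-0.28,0,0,0,0.8,-0.18,-0.3,-0.28,0,0,0,0.8,-0.22,-0.35,-0.28,0,0,0,0.8,-0.244,-0.388,-0.28,0,0,0,0.8,-0.248,-0.392,-0.28,0,0,0,0.8])

```text
clock: 10.1
eef_pos: [0.6222, 0.0267, 0.1851]
orientation: [0.151, 0.988, -0.0, 0.001]
contact_force: [-0.9, 0.7, -1.4]
finger_gap: 0.0389
gripper_force: 60.8
```

```bash
python3 go.py .6229 .0306 .0568 72.7
```

```text
now [0.622 0.027 0.185] yawY 72.6 q [ 0.043  0.448  0.025  1.147 -0.001  0.348] t 10.1
-> [0.001 0.008 0.257] [-0.002  0.002 -0.004]
```

Emit:
send_rows(moves=[0,0.003,0.04,0,0,0,0.8,0,0.003,0.08,0,0,0,0.8,0,0.003,0.12,0,0,0,0.8,0,0.003,0.16,0,0,0,0.8,0,0.003,0.19,0,0,0,0.8,0,0.003,0.21,0,0,0,0.8,0,0.003,0.21,0,0,0,0.8])

```text
clock: 10.8
eef_pos: [0.6208, 0.0316, 0.0788]
orientation: [0.149, 0.989, -0.0, -0.001]
contact_force: [-0.7, 0.3, -1.5]
finger_gap: 0.0388
gripper_force: 60.8
```

```bash
python3 go.py .6229 .0306 .0568 72.7
```

```text
now [0.621 0.032 0.079] yawY 72.8 q [ 0.051  0.52  -0.145  0.908 -0.     0.35 ] t 10.8
-> [-0.005 -0.001  0.044] [-0.002 -0.004  0.005]
```

Emit:
send_rows(moves=[-0.004,-0.001,0.01,0,0,0,0.8,-0.004,-0.001,0.02,0,0,0,0.8,-0.004,-0.001,0.03,0,0,0,0.8,-0.004,-0.001,0.036,0,0,0,0.8,-0.004,-0.001,0.041,0,0,0,0.8,-0.004,-0.001,0.045,0,0,0,0.8,-0.004,-0.001,0.047,0,0,0,0.8,-0.004,-0.001,0.047,0,0,0,0.8])

```text
clock: 11.6
eef_pos: [0.6242, 0.0298, 0.057]
orientation: [0.15, 0.989, -0.0, 0.001]
contact_force: [0.6, -0.6, -1.2]
finger_gap: 0.0387
gripper_force: 60.9
```

Emit:
send_rows(moves=[0,0,0.002,0,0,0,0.8,0,0,0.004,0,0,0,0.8,0,0,0.004,0,0,0,0.8])

```text
clock: 11.9
eef_pos: [0.6245, 0.0297, 0.0568]
orientation: [0.15, 0.989, 0.0, 0.001]
contact_force: [-2.8, -0.9, 8.5]
finger_gap: 0.0388
gripper_force: 61.8
```

Emit:
send_rows(moves=[0,0,-0.002,0,0,0,0.8,0,0,-0.002,0,0,0,0.6,0,0,-0.002,0,0,0,0.4,0,0,-0.002,0,0,0,0.2,0,0,-0.002,0,0,0,0.15,0,0,-0.002,0,0,0,0.15,0,0,-0.05,0,0,0,0.15,0,0,-0.12,0,0,0,0.15,0,0,-0.2,0,0,0,0.15,0,0,-0.26,0,0,0,0.15,0,0,-0.26,0,0,0,0.15])

```text
clock: 13.0
eef_pos: [0.6273, 0.03, 0.1902]
orientation: [0.15, 0.989, 0.001, 0.005]
contact_force: [0.3, -0.5, 0.4]
finger_gap: 0.0723
gripper_force: 0.0
```

```bash
python3 go.py .5076 .3768 .185 72.7
```

```text
now [0.627 0.03  0.19 ] yawY 72.8 q [ 0.048  0.447  0.037  1.15  -0.     0.348] t 13.0
-> [0.434 0.592 0.008] [0.006 0.019 0.003]
```

Emit:
send_rows(moves=[0.43,0.592,0,0,0,0,0.3,0.43,0.592,0,0,0,0,0.3,0.43,0.592,0,0,0,0,0.3,0.43,0.592,0,0,0,0,0.3,0.43,0.592,0,0,0,0,0.3,0.43,0.592,0,0,0,0,0.3,0.43,0.592,0,0,0,0,0.3,0.43,0.592,0,0,0,0,0.3,0.43,0.592,0,0,0,0,0.3,0.43,0.592,0,0,0,0,0.3,0.43,0.592,0,0,0,0,0.3])

```text
clock: 14.1
eef_pos: [0.5066, 0.3745, 0.1842]
orientation: [0.151, 0.989, -0.001, 0.0]
contact_force: [0.4, -0.8, 0.4]
finger_gap: 0.0595
gripper_force: 0.0
```

```bash
python3 go.py .5076 .3768 .073 72.7; python3 - <<'E'
from h import *
ims=[]
for n,X in(("top",(.559,-.002,.02)),("side",(.54,.2,.05))):
    im=ctrl.snapshot(n);u,v=proj(n,np.array(X)).astype(int);v=max(v,95);c=im[v-95:v+95,u-95:u+95,::-1];ims.append(cv2.resize(c,(400,400),interpolation=cv2.INTER_CUBIC))
cv2.imwrite("pics/p3.png",np.hstack(ims))
E
```

```text
now [0.507 0.375 0.184] yawY 72.7 q [ 0.637  0.462  0.046  1.156 -0.001  0.94 ] t 14.1
-> [-0.     0.005  0.222] [-0.002  0.002 -0.   ]
```

View pics/p3.png

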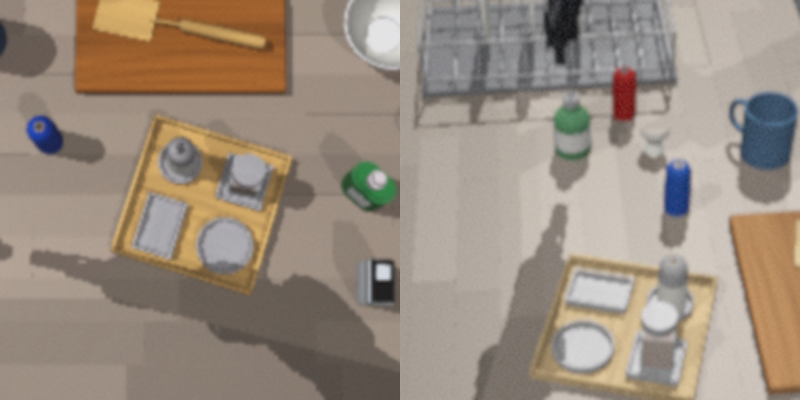

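Salt stands in the small round dish, at (181,155) in the top crop. Next I'll descend on the oil neck.

Emit:
send_rows(moves=[0,0.003,0.04,0,0,0,0.3,0,0.003,0.08,0,0,0,0.3,0,0.003,0.12,0,0,0,0.3,0,0.003,0.16,0,0,0,0.3,0,0.003,0.19,0,0,0,0.3,0,0.003,0.222,0,0,0,0.3,0,0.003,0.222,0,0,0,0.3,0,0.003,0.222,0,0,0,1,0,0.003,0.222,0,0,0,1,0,0.003,0.222,0,0,0,1,0,0.003,0.222,0,0,0,1,0,0.003,0.222,0,0,0,1])

```text
clock: 15.4
eef_pos: [0.509, 0.3792, 0.0808]
orientation: [0.15, 0.989, 0.003, 0.003]
contact_force: [-4.1, -4.5, 25.5]
finger_gap: 0.0246
gripper_force: 97.5
```

```bash
python3 go.py .4962 -.0352 .2 72.7
```

```text
now [0.509 0.379 0.081] yawY 72.8 q [ 0.64   0.53  -0.12   0.911 -0.     0.941] t 15.4
-> [-0.222 -0.797 -0.243] [0.014 0.011 0.002]
```

The tips rest on the shoulder. I'll ease up by the compressed amount and check the grip.

Emit:
send_rows(moves=[0,0,-0.01,0,0,0,1,0,0,-0.02,0,0,0,1,0,0,-0.03,0,0,0,1,0,0,-0.03,0,0,0,1])

```text
clock: 15.8
eef_pos: [0.507, 0.3777, 0.089]
orientation: [0.15, 0.989, 0.0, 0.001]
contact_force: [0.5, -0.4, -3.1]
finger_gap: 0.0244
gripper_force: 117.7
```

```bash
python3 go.py .4962 -.0352 .2 72.7; python3 - <<'E'
from h import *
im=ctrl.snapshot("side");u,v=proj("side",np.array([.508,.378,.06])).astype(int);c=im[max(v-40,0):v+40,u-40:u+40,::-1];cv2.imwrite("pics/p4.png",cv2.resize(c,None,fx=6,fy=6,interpolation=cv2.INTER_CUBIC))
E
```

```text
now [0.507 0.378 0.089] yawY 72.8 q [ 0.641  0.525 -0.105  0.939 -0.001  0.941] t 15.8
-> [-0.224 -0.795 -0.222] [0.001 0.003 0.003]
```

View pics/p4.png

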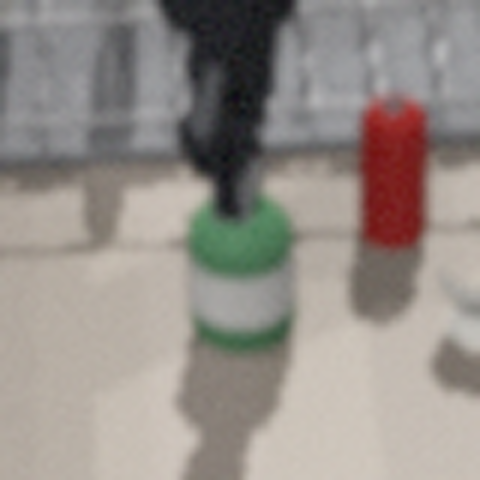

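The bottle hangs upright from the neck, with a 3 N load. Carrying it over.

Emit:
send_rows(moves=[0,0,-0.04,0,0,0,1,0,0,-0.1,0,0,0,1,0,0,-0.16,0,0,0,1,0,0,-0.2,0,0,0,1,-0.006,-0.02,-0.2,0,0,0,1,-0.017,-0.06,-0.2,0,0,0,1,-0.035,-0.125,-0.2,0,0,0,1,-0.055,-0.195,-0.2,0,0,0,1,-0.075,-0.265,-0.2,0,0,0,1,-0.095,-0.335,-0.2,0,0,0,1,-0.115,-0.405,-0.2,0,0,0,1,-0.134,-0.475,-0.2,0,0,0,1])

```text
clock: 17.05
eef_pos: [0.4986, 0.1285, 0.1867]
orientation: [0.15, 0.989, -0.001, -0.001]
contact_force: [0.2, 0.3, -3.0]
finger_gap: 0.0243
gripper_force: 118.9
```

```bash
python3 go.py .496 -.0352 .19 72.7
```

```text
now [0.499 0.128 0.187] yawY 72.8 q [ 0.253  0.268 -0.246  1.059 -0.001  0.553] t 17.05
-> [-0.092 -0.314 -0.006] [-0.004 -0.003  0.003]
```

Emit:
send_rows(moves=[-0.017,-0.065,0,0,0,0,1,-0.035,-0.13,0,0,0,0,1,-0.055,-0.195,0,0,0,0,1,-0.075,-0.255,0,0,0,0,1,-0.087,-0.295,0,0,0,0,1,-0.092,-0.314,0,0,0,0,1,-0.092,-0.314,0.03,0,0,0,1,-0.092,-0.314,0.06,0,0,0,1,-0.092,-0.314,0.09,0,0,0,1,-0.092,-0.314,0.12,0,0,0,1,-0.092,-0.314,0.14,0,0,0,1,-0.092,-0.314,0.14,0,0,0,1])

```text
clock: 18.25
eef_pos: [0.4958, -0.0323, 0.1167]
orientation: [0.149, 0.989, -0.0, -0.002]
contact_force: [-0.1, -0.1, -3.6]
finger_gap: 0.0247
gripper_force: 118.9
```

```bash
python3 go.py .496 -.0352 .091 72.7
```

```text
now [ 0.496 -0.032  0.117] yawY 72.8 q [-0.065  0.295 -0.407  0.872 -0.     0.235] t 18.25
-> [-0.002 -0.005  0.051] [-0.002 -0.007  0.004]
```

Emit:
send_rows(moves=[-0.001,-0.005,0.01,0,0,0,1,-0.001,-0.005,0.02,0,0,0,1,-0.001,-0.005,0.028,0,0,0,1,-0.001,-0.005,0.034,0,0,0,1,-0.001,-0.005,0.04,0,0,0,1,-0.001,-0.005,0.044,0,0,0,1,-0.001,-0.005,0.044,0,0,0,1])

```text
clock: 18.95
eef_pos: [0.4975, -0.0352, 0.0965]
orientation: [0.15, 0.989, -0.0, 0.0]
contact_force: [-0.6, 0.2, -3.0]
finger_gap: 0.0241
gripper_force: 119.0
```

Emit:
send_rows(moves=[0,0,0.002,0,0,0,1,0,0,0.004,0,0,0,1,0,0,0.006,0,0,0,1,0,0,0.006,0,0,0,1])

```text
clock: 19.35
eef_pos: [0.4976, -0.0352, 0.0937]
orientation: [0.15, 0.989, -0.0, 0.0]
contact_force: [0.4, 0.0, -3.9]
finger_gap: 0.0241
gripper_force: 119.0
```

Emit:
send_rows(moves=[0,0,0.002,0,0,0,1,0,0,0.004,0,0,0,1,0,0,0.006,0,0,0,1,0,0,0.006,0,0,0,1])

```text
clock: 19.75
eef_pos: [0.4977, -0.0353, 0.0911]
orientation: [0.15, 0.989, -0.0, 0.001]
contact_force: [-1.3, 0.0, 1.0]
finger_gap: 0.0239
gripper_force: 119.9
```

Emit:
send_rows(moves=[0,0,0,0,0,0,0.8,0,0,0,0,0,0,0.6,0,0,0,0,0,0,0.4,0,0,0,0,0,0,0.3,0,0,0,0,0,0,0.3,0,0,0,0,0,0,0.3,0,0,-0.04,0,0,0,0.3,0,0,-0.1,0,0,0,0.3,0,0,-0.16,0,0,0,0.3,0,0,-0.2,0,0,0,0.3,0,0,-0.2,0,0,0,0.3])

```text
clock: 20.85
eef_pos: [0.4999, -0.0353, 0.1938]
orientation: [0.15, 0.989, 0.0, 0.004]
contact_force: [1.6, -0.3, 0.3]
finger_gap: 0.0597
gripper_force: 0.0
```

```bash
python3 go.py .441 -.248 .185 87.4
```

```text
now [ 0.5   -0.035  0.194] yawY 72.8 q [-0.07   0.234 -0.275  1.055 -0.     0.23 ] t 20.85
-> [-0.013 -0.441  0.017] [ 0.001  0.014 -0.487]
```

Emit:
send_rows(moves=[-0.015,-0.44,0,0,0,-0.487,0.2,-0.015,-0.44,0,0,0,-0.487,0.2,-0.015,-0.44,0,0,0,-0.487,0.2,-0.015,-0.44,0,0,0,-0.487,0.2,-0.015,-0.44,0,0,0,-0.487,0.2,-0.015,-0.44,0,0,0,-0.487,0.2,-0.015,-0.44,0.02,0,0,-0.487,0.2,-0.015,-0.44,0.06,0,0,-0.487,0.2,-0.015,-0.44,0.1,0,0,-0.487,0.2,-0.015,-0.44,0.1,0,0,-0.487,0.2,-0.015,-0.44,0.1,0,0,-0.487,0.2])

```text
clock: 21.95
eef_pos: [0.4393, -0.2461, 0.14]
orientation: [0.022, 1.0, 0.0, -0.0]
contact_force: [0.6, 0.1, 0.6]
finger_gap: 0.0683
gripper_force: 0.0
```

```bash
python3 go.py .441 -.248 .046 87.4; python3 - <<'E'
from h import *
ims=[]
for n,X in(("top",(.50,-.1,.02)),("side",(.5,-.13,.05))):
    im=ctrl.snapshot(n);u,v=proj(n,np.array(X)).astype(int);c=im[v-80:v+80,u-80:u+80,::-1];ims.append(cv2.resize(c,(400,400),interpolation=cv2.INTER_CUBIC))
cv2.imwrite("pics/p5.png",np.hstack(ims))
E
```

```text
now [ 0.439 -0.246  0.14 ] yawY 87.5 q [-0.511  0.283 -0.356  0.933  0.    -0.467] t 21.95
-> [-0.004 -0.004  0.188] [ 0.002 -0.002  0.003]
```

View pics/p5.png

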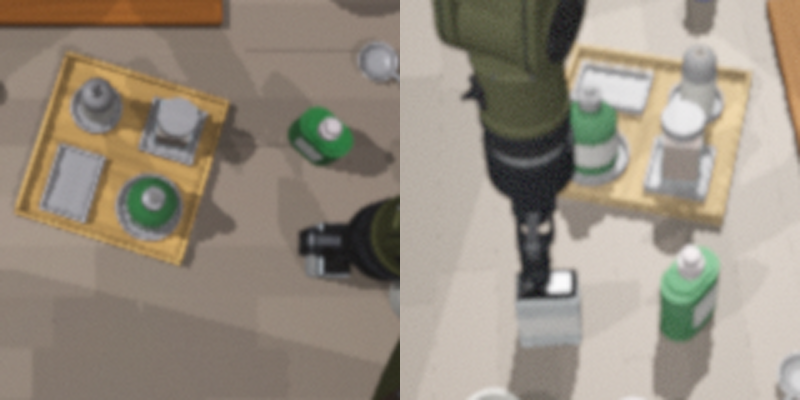

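Oil stands in the large dish, at (150,203) in the top crop, and the gripper is over the tin. Descending on the tin.

Emit:
send_rows(moves=[-0.003,-0.004,0.04,0,0,0,0.2,-0.003,-0.004,0.08,0,0,0,0.2,-0.003,-0.004,0.12,0,0,0,0.2,-0.003,-0.004,0.16,0,0,0,0.2,-0.003,-0.004,0.184,0,0,0,0.2,-0.003,-0.004,0.184,0,0,0,0.2,-0.003,-0.004,0.184,0,0,0,0.9,-0.003,-0.004,0.184,0,0,0,0.9,-0.003,-0.004,0.184,0,0,0,0.9,-0.003,-0.004,0.184,0,0,0,0.9,-0.003,-0.004,0.184,0,0,0,0.9])

```text
clock: 23.15
eef_pos: [0.4423, -0.25, 0.0501]
orientation: [0.023, 1.0, -0.001, 0.002]
contact_force: [0.1, 1.9, 6.2]
finger_gap: 0.0351
gripper_force: 60.0
```

```bash
python3 go.py .5259 .0603 .2 72.7 .441 -.248 .2 72.7
```

```text
now [ 0.442 -0.25   0.05 ] yawY 87.4 q [-0.515  0.379 -0.485  0.704  0.001 -0.47 ] t 23.15
-> [-0.14   0.627 -0.3  ] [-0.001  0.007  0.49 ]
-> [ 0.002  0.004 -0.3  ] [-0.001  0.007  0.49 ]
```

Emit:
send_rows(moves=[0,0,-0.05,0,0,0,0.9,0,0,-0.13,0,0,0,0.9,0,0,-0.22,0,0,0,0.9,0,0,-0.3,0,0,0,0.9,0,0,-0.33,0,0,0,0.9,-0.01,0.03,-0.33,0,0,0.03,0.9,-0.025,0.1,-0.33,0,0,0.1,0.9,-0.04,0.17,-0.33,0,0,0.17,0.9,-0.055,0.24,-0.33,0,0,0.24,0.9,-0.07,0.31,-0.33,0,0,0.3,0.9,-0.085,0.38,-0.33,0,0,0.36,0.9,-0.1,0.44,-0.33,0,0,0.42,0.9])

```text
clock: 24.35
eef_pos: [0.5009, -0.0305, 0.2138]
orientation: [0.133, 0.991, -0.0, 0.0]
contact_force: [0.7, -1.0, -1.1]
finger_gap: 0.035
gripper_force: 60.1
```

```bash
python3 go.py .527 .0603 .21 72.7
```

```text
now [ 0.501 -0.03   0.214] yawY 74.8 q [-0.061  0.228 -0.228  1.114 -0.     0.205] t 24.35
-> [-0.003  0.189  0.008] [-0.     0.002  0.069]
```

Emit:
send_rows(moves=[0,0.06,0,0,0,0.03,0.9,0,0.11,0,0,0,0.069,0.9,0,0.15,0,0,0,0.069,0.9,0,0.175,0,0,0,0.069,0.9,-0.002,0.186,0,0,0,0.069,0.9,-0.002,0.186,0.03,0,0,0.069,0.9,-0.002,0.186,0.08,0,0,0.069,0.9,-0.002,0.186,0.13,0,0,0.069,0.9,-0.002,0.186,0.18,0,0,0.069,0.9,-0.002,0.186,0.22,0,0,0.069,0.9,-0.002,0.186,0.25,0,0,0.069,0.9,-0.002,0.186,0.25,0,0,0.069,0.9])

```text
clock: 25.55
eef_pos: [0.5242, 0.0562, 0.0867]
orientation: [0.151, 0.989, -0.001, -0.002]
contact_force: [-0.3, -0.9, -0.5]
finger_gap: 0.0352
gripper_force: 60.0
```

```bash
python3 go.py .527 .0598 .06 72.7
```

```text
now [0.524 0.056 0.087] yawY 72.7 q [ 0.107  0.371 -0.38   0.824 -0.001  0.41 ] t 25.55
-> [-0.003  0.009  0.053] [-0.005 -0.006 -0.001]
```

Emit:
send_rows(moves=[-0.002,0.006,0,0,0,0,0.9,-0.002,0.006,0.012,0,0,0,0.9,-0.002,0.006,0.024,0,0,0,0.9,-0.002,0.006,0.032,0,0,0,0.9,-0.002,0.006,0.04,0,0,0,0.9,-0.002,0.006,0.046,0,0,0,0.9,-0.002,0.006,0.05,0,0,0,0.9,-0.002,0.006,0.05,0,0,0,0.9])

```text
clock: 26.35
eef_pos: [0.5281, 0.0599, 0.0635]
orientation: [0.15, 0.989, -0.0, 0.0]
contact_force: [0.0, 0.2, -1.3]
finger_gap: 0.0354
gripper_force: 60.0
```

Emit:
send_rows(moves=[0,0,0.002,0,0,0,0.9,0,0,0.004,0,0,0,0.9,0,0,0.005,0,0,0,0.9,0,0,0.005,0,0,0,0.9])

```text
clock: 26.75
eef_pos: [0.5283, 0.0599, 0.0613]
orientation: [0.15, 0.989, -0.0, 0.0]
contact_force: [0.7, -0.3, -1.1]
finger_gap: 0.0353
gripper_force: 60.0
```

Emit:
send_rows(moves=[0.002,0,0.002,0,0,0,0.9,0.002,0,0.004,0,0,0,0.9,0.002,0,0.005,0,0,0,0.9,0.002,0,0.005,0,0,0,0.9])

```text
clock: 27.15
eef_pos: [0.5275, 0.0603, 0.0601]
orientation: [0.15, 0.989, 0.0, 0.001]
contact_force: [-2.6, 0.5, 8.1]
finger_gap: 0.0354
gripper_force: 60.3
```

Touched down. Release and rise.

Emit:
send_rows(moves=[0,0,-0.002,0,0,0,0.9,0,0,-0.002,0,0,0,0.6,0,0,-0.002,0,0,0,0.4,0,0,-0.002,0,0,0,0.3,0,0,-0.002,0,0,0,0.3,0,0,-0.002,0,0,0,0.3,0,0,-0.05,0,0,0,0.3,0,0,-0.12,0,0,0,0.3,0,0,-0.2,0,0,0,0.3,0,0,-0.27,0,0,0,0.3,0,0,-0.27,0,0,0,0.3])

```text
clock: 28.25
eef_pos: [0.5308, 0.0607, 0.199]
orientation: [0.15, 0.989, 0.001, 0.005]
contact_force: [1.3, -0.3, 0.4]
finger_gap: 0.06
gripper_force: 0.0
```

Emit:
send_rows(moves=[0,0.1,0,0,0,0,0.3,0,0.2,0,0,0,0,0.3,0,0.3,0,0,0,0,0.3,0,0.4,0,0,0,0,0.3,0,0.5,0,0,0,0,0.3,0,0.5,0,0,0,0,0.3,0,0.5,0,0,0,0,0.3])

```text
clock: 28.95
eef_pos: [0.6009, 0.2999, 0.1919]
orientation: [0.149, 0.989, -0.001, -0.0]
contact_force: [-0.5, -0.5, -0.7]
finger_gap: 0.0602
gripper_force: 0.0
```

```bash
python3 - <<'E'
from h import *
ims=[]
for n,X in(("top",(.54,-.06,.03)),("side",(.54,-.06,.05))):
    im=ctrl.snapshot(n);u,v=proj(n,np.array(X)).astype(int);c=im[v-75:v+75,u-75:u+75,::-1];ims.append(cv2.resize(c,(400,400),interpolation=cv2.INTER_CUBIC))
    print(u,v)
    for k,X in dict(oil=(.4962,-.0352,.115),salt=(.6214,.0306,.098),jar=(.5917,-.065,.102),tin=(.5259,.0603,.1)).items():
        print(n,k,np.round((proj(n,np.array(X))-[u-75,v-75]+.5)*400/150-.5))
cv2.imwrite("pics/p6.png",np.hstack(ims))
E
```

```text
343 197
top oil [185. 233.]
top salt [123. 120.]
top jar [211. 146.]
top tin [ 95. 207.]
318 227
side oil [157. 144.]
side salt [273.  99.]
side jar [256. 169.]
side tin [179.  83.]
```

View pics/p6.png

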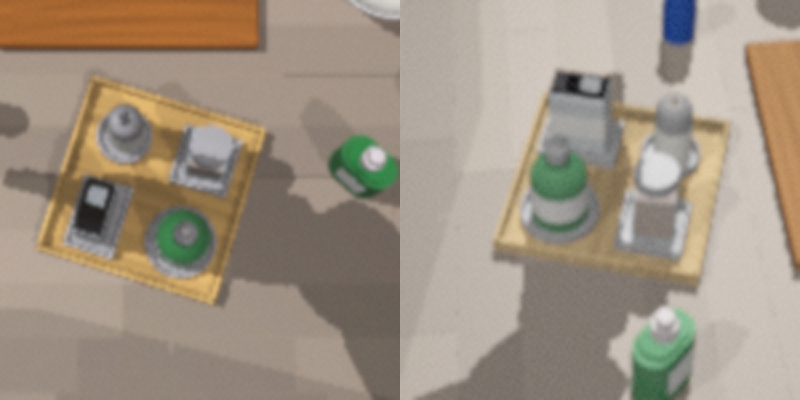

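All four stand upright in their dishes. In the top crop, the tops are at oil (186,232), salt (124,118), jar (211,145) and tin (95,208), each within about 2–3 mm of where it should be for its dish. Handing in.

```bash
python3 -c "
from cell import ctrl
print(ctrl.finish_job())"
```

```text
the job is handed in; nothing more can be done
None
```

I handed the job in at about 29 s: all four condiments stand upright in their own dishes, and I never touched the washing-up liquid bottle or the vitamin jar; hand-in returned no verdict.

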